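Let out the red glue stick from the stationery rack

TASK

Push the white catch tray fully home under the two-lane stationery rack. Then press down the black lever pad of the lane that holds the red glue stick, and keep it down until the red stick has rolled out into the tray, then let the pad come back up so the yellow gate closes. Leave the blue stick where it is, never touch the glue sticks with the robot, and do not shift the other things on the desk.

Things in the scene. Friction and masses are not known exactly. Their poses are not given: they have to be found in the camera images.
- rack: Fixed grey gravity rack, two sloping lanes side by side, 186 mm wide (212 over the lever arms). Origin on the desk under its middle; x axis uphill along the lanes, z up. Lanes slope down 14 degrees to -x, where gates and tray are; lever pads stand out at +x. Left lane at y +45 mm, right lane at y -45 mm, each 84 mm wide inside. Walls 140 mm high uphill, 94 mm at the gates. Place and heading vary.
- lane_left (a point): Point on the chute floor in the middle of the left lane (rack frame x -50, y +45, z 67.5 mm). The stick waiting in this lane lies 22 mm downhill of it.
- lane_right (a point): Point on the chute floor in the middle of the right lane (rack frame x -50, y -45, z 67.5 mm). The stick waiting in this lane lies 22 mm downhill of it.
- pad_left (a point): Centre of the top of the black press pad (36 x 36 mm) of the LEFT lane's lever, at rest at rack frame x 125, y +55, z 132 mm. Its lever is an aluminium rocker along the outside of the left wall; pressing the pad down lifts the yellow gate (a bar with two prongs) at the lower end of the left lane. Free space below it. Moves with the lever.
- pad_right (a point): The same for the RIGHT lane's lever: pad top centre at rest at rack frame x 125, y -55, z 132 mm; 74 mm of free gap between the two pads.
- lever_left (a joint): Angle of the left lever: 0 at rest (gate shut), 0.30 rad at the stop. Pivot at rack frame x 20, z 120 mm, along y; full travel lowers the pad centre about 31 mm. A spring resists (2.3 N on the pad at first, 6 N at the stop) and shuts the gate when let go. The gate frees the stick from about 0.18 rad on; it then rolls out within 1 s.
- lever_right (a joint): Angle of the right lever, as for the left one.
- tray (a joint): How far the white catch tray (120 mm long, 190 mm wide, walls 18 to 46 mm high) is pulled out from under the rack: 0 fully home (stop), up to 0.09 m pulled out towards the rack's -x. It slides straight along the rack's x axis with about 2 N of friction and stays where it is left.
- tray_push (a point): Middle of the outer face of the tray's front wall, on a blue patch 50 x 22 mm, 26 mm above the desk (wall from 1 to 46 mm). Push here towards the rack's +x to slide the tray home. Moves with the tray; at home it is at rack frame x -206.5 mm.
- tray_in (a point): Middle of the tray at desk height, axes parallel to the rack's (tray inside 112 mm in x, 182 mm in y). The tray's floor is 5 to 14 mm above it, sloping towards the outer wall. Moves with the tray.
- stick_red: Glue stick, red barrel with white cap, cylinder 26 mm diameter, 78 mm long, about 35 g; origin at its middle, y along its length. It lies across one of the two lanes (which one varies), against the shut gate.
- stick_blue: Glue stick of the same size, blue barrel with white cap, in the other lane. Must stay there.
- mug: White mug 72 mm wide, 85 mm high, standing near the rack. Bystander; origin under its middle.
- tape: Roll of brown packing tape lying flat, 96 mm across, 48 mm high. Bystander.
- stamp: Wooden hand stamp, 42 mm wide foot, 78 mm high. Bystander.
- stapler: Green and black stapler, 130 x 34 mm, about 55 mm high. Bystander.
- punch: Black and grey two-hole punch, 90 x 110 mm, about 65 mm high. Bystander.
- clips: Glass jar with grey cap, 60 mm across, 60 mm high. Bystander.
- note_box: Grey open note box, 95 x 95 mm, 45 mm high. Bystander.

How it is judged:
By the outcome, as a careful person would: the job done as asked, in the order asked, and still so for the second after the job is handed in, with the robot touching nothing.
It also fails if it takes over 48 s, if anything falls off the work surface, if the arm or the gripper's body presses on something with over 40 N, if the wrist force passes 120 N, or if a joint passes its speed limit or range.

ROBOT

A 7-joint arm with a two-finger parallel gripper is mounted at the origin on the work surface. World frame = base frame: x ahead of the robot, y to its left, z up, the work surface at z = 0. Lengths are in mm, angles in rad, forces in N, time in s.
With the tool pointing down it reaches from about 400 to 875 mm from the base axis. Payload 4.4 kg.
Tool frame: the origin (TCP) lies at the very end of the fingers, on their centre line; the grasp point (between the pads) lies 19 mm behind it; z points along the fingers, y is the direction in which the jaws open and shut (so a half turn about z gives the same grasp; the last joint's range is limited). The gripper opens to 85 mm and grips with 20 to 120 N. Pads are 22 mm wide; open, the fingers measure 114 mm over their backs; the gripper's body (76 mm by 85 mm) begins 54 mm behind the grasp point. The pads swing forward as they close: fully open they stand 13 mm farther back than shut.
Start: joints at [-1.294, 0.628, 0.038, 1.517, -0.027, 0.996, -0.02], TCP at [218.458, 612.204, 231.313] pointing down, gripper open.
Joint ranges: [-3.06, 3.06], [-0.37, 2.12], [-1.25, 1.32], [0.18, 2.47], [-1.1, 4.24], [0.23, 1.98], [-2.94, 2.94]. Speed limits (rad/s): [2.57, 2.57, 3.14, 3.14, 3.14, 3.14, 3.14].

INTERFACE

Orientations are given as [roll, pitch, yaw] about the fixed x, y, z axes, in that order (R = Rz(yaw) Ry(pitch) Rx(roll)).
In Python, from cell import ctrl gives the robot as it stands. The module is installed in compiled form; this text tells all that it offers.
- The arm moves only by the shell command python3 -m jog 'ROWS'. ROWS is text: rows parted by semicolons, each of 7 numbers parted by spaces: the shift along the tool's x, y, z in mm, then the turn, a rotation vector about the tool's x, y, z in degrees, then the opening, from -1 (shut) to 1 (fully open). In form: x y z wx wy wz claw; .... A call has 1 to 8 rows; each row is the pose to reach, as a shift and turn from the pose commanded when the call began, along the tool's axes at that moment; what a row does not reach only later rows make up. A row lasts 1/8 s, in which the tool goes at most 62.5 mm and 10.7 degrees, less where a joint would pass 70% of its speed; a pose out of reach is approached as far as the arm can. A call with a gripper value outside its range is refused whole. The fingers move at their own pace and stop on an object; the grip force is fixed at half the most. Time passes only in rows, so rows that repeat a pose let the fingers close. It gives the time, the measured TCP pose, the force and the opening at its end, in the units of the state.
- ctrl.read_state(): the state, without advancing time (a new reading comes with each control period).
- ctrl.get_image(name): name is "side" or "top" or "wrist"; returns a dict with "image" (400x640x3 uint8, red, green, blue), "z_map" (400x640 float32, mm along the optical axis (not along the pixel's ray), 0 where there is no reading), "vertical_fov" (degrees; the focal length in pixels is half the picture's height over the tangent of half this angle, whatever the lens; pixels are square), "cx", "cy" (the principal point, pixels), "extrinsics" (4x4, takes a point from world to camera coordinates); the wrist camera has in their place "hand_eye" (4x4, takes a point from camera to tool coordinates, whose origin is the TCP and whose axes are the flange's). Camera axes: x right, y down, z forward; pixel columns grow to the right and rows downward; lengths in mm; the calibration is good to about 2 mm. A picture is of the moment at which its call begins: read the wrist's pose just before it.
- ctrl.finish_job(): hands the job in, once; it reports no verdict.
The state is a dict: "clock": time; "qpos": joint angles; "qd": joint speeds; "tau": joint torques, N m; "eef_pos": TCP position; "tool_rot": TCP orientation; "force": force on the tool from outside, world axes, zero at the start; "torque": the same for the moment, N m; "width": finger opening in mm.
Only numpy, scipy, OpenCV 4.12 (cv2) and the standard library are available. Lean on these libraries where they do the work, as an engineer would, in place of code of your own. Each camera call takes 0.05 s, during which the arm holds its last target.

## Working session

There is one attempt and no reset: what is moved stays moved. The work goes in short steps, Python scripts to look and compute and a shell command to move; the robot and the scene stay as the last step left them, time stands still between calls to the robot, and variables do not carry over. Pictures are saved under pics/ and viewed, and the job is handed in when it is done.

```bash
mkdir -p pics; cat > h.py <<'E'
import numpy as np, cv2
from cell import ctrl
def grab(n,tag):
    s=ctrl.read_state(); d=ctrl.get_image(n)
    cv2.imwrite(f'pics/{tag}.png',cv2.cvtColor(d['image'],cv2.COLOR_RGB2BGR)); d['s']=s
    d['f']=200/np.tan(np.radians(d['vertical_fov'])/2)
    return d
def pt(d,u,v,z=None):
    E=np.linalg.inv(d['extrinsics']); r=np.array([(u-d['cx'])/d['f'],(v-d['cy'])/d['f'],1])
    if z is None: p=r*d['z_map'][int(v),int(u)]; return E[:3,:3]@p+E[:3,3]
    w=E[:3,:3]@r; return E[:3,3]+w*(z-E[2,3])/w[2]
E
python3 - <<'E'
from h import *
import pickle
for n in('top','side'):
    d=grab(n,n+'0'); pickle.dump(d,open(n+'0.pkl','wb')); print(n,d['f'],d['cx'],d['cy'],np.linalg.inv(d['extrinsics'])[:3].round(2).tolist())
print(ctrl.read_state())
E
```

```text
top 482.3938769955623 317.9910274537314 197.49904884067544 [[0.01, -0.98, 0.19, 293.44], [-1.0, -0.01, 0.0, -19.52], [-0.0, -0.19, -0.98, 1359.05]]
side 433.3922471808001 329.53775964684854 203.0400047011733 [[-0.9, -0.33, 0.3, 131.55], [-0.45, 0.67, -0.59, 790.72], [0.0, -0.66, -0.75, 1128.98]]
{'clock': 0.1, 'qpos': array([-1.29379473,  0.62923824,  0.03844844,  1.51827274, -0.02699126,
        0.99630549, -0.02002254]), 'qd': array([-5.27162839e-05, -3.03365920e-03,  1.38818370e-03, -2.38300194e-03,
        6.79530760e-04, -3.12801027e-04,  1.55923692e-04]), 'tau': array([ 3.03106841e-03, -5.64540124e+01,  1.23040672e+00, -1.93975085e+01,
        1.13212122e-02,  5.39795874e-03, -1.11052739e-05]), 'eef_pos': array([218.26895289, 611.65902555, 230.48958392]), 'tool_rot': array([-3.13988710e+00,  2.60715528e-05,  2.79877021e+00]), 'force': array([-0.06907565,  0.8847724 ,  0.28195986]), 'torque': array([-0.02663127,  0.03211863,  0.01563491]), 'width': 85.53831075767955}
```

View pics/top0.png

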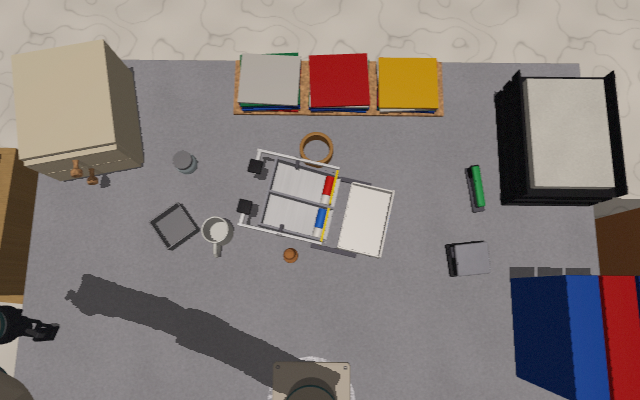

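View pics/side0.png

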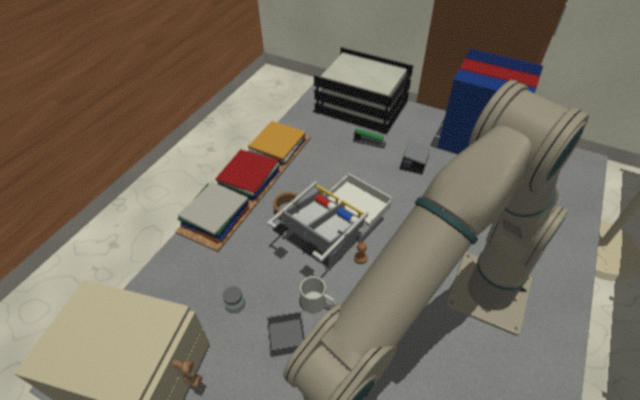

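```bash
python3 - <<'E'
from h import *
import pickle
d=pickle.load(open('top0.pkl','rb')); im=d['image']
c=cv2.resize(im[140:270,225:405],None,fx=4.4,fy=4.4,interpolation=cv2.INTER_CUBIC)
cv2.imwrite('pics/topc.png',c[:,:,::-1])
hsv=cv2.cvtColor(im,cv2.COLOR_RGB2HSV)
def comps(m,box,name,z,amin=20):
    mm=np.zeros_like(m,np.uint8); x0,y0,x1,y1=box; mm[y0:y1,x0:x1]=m[y0:y1,x0:x1]
    n,l,s,ce=cv2.connectedComponentsWithStats(mm)
    for i in range(1,n):
        if s[i,4]>=amin:
            u,v=ce[i]; print(name,ce[i].round(1),s[i].tolist(),'ray',pt(d,u,v,z).round(1),'depth',pt(d,u,v).round(1))
comps((im.max(2)<45).astype(np.uint8),(230,150,275,220),'pad',132)
H,S,V=cv2.split(hsv)
comps(((S>150)&((H<8)|(H>172))).astype(np.uint8),(310,160,350,240),'red',76)
comps(((S>150)&(H>100)&(H<130)).astype(np.uint8),(310,160,350,240),'blue',76)
comps(((S>120)&(H>20)&(H<35)).astype(np.uint8),(310,150,350,250),'yel',100)
E
```

```text
pad [254.9 166.1] [248, 159, 15, 15, 161] ray [607.6 150.6 132. ] depth [606.8 150.2 135.2]
pad [243.9 205.7] [237, 199, 15, 16, 136] ray [502.2 175.5 132. ] depth [502.4 175.7 130.9]
red [327.9 185. ] [322, 176, 12, 20, 147] ray [570.8 -42.   76. ] depth [568.6 -41.9  86.2]
blue [320.1 217.7] [315, 208, 11, 20, 143] ray [480.8 -21.4  76. ] depth [478.7 -21.4  90.1]
yel [333.5 185.5] [329, 170, 10, 34, 74] ray [564.3 -56.5 100. ] depth [561.6 -56.1 112.9]
yel [324.4 224.4] [320, 208, 10, 34, 69] ray [459.7 -32.9 100. ] depth [458.4 -32.8 109.7]
```

View pics/topc.png

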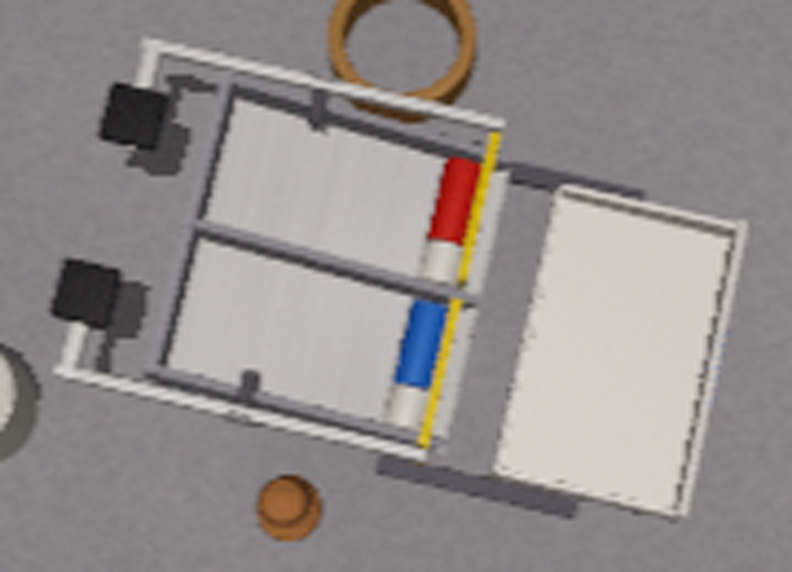

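```bash
cat >> h.py <<'E'
from scipy.spatial.transform import Rotation as R
O=np.array([526.1,41.4,0]); X=np.array([.230,.973,0]); Y=np.array([-.973,.230,0])
def rk(x,y,z): return O+x*X+y*Y+np.array([0,0,z])
def inrk(p): q=p-O; return np.array([q@X,q@Y,p[2]]).round(1)
def plan(T,yaw=None,s=None):
    s=s or ctrl.read_state(); r=R.from_euler('xyz',s['tool_rot'])
    for t in T: print(np.round(t,1),'->',r.inv().apply(np.array(t)-s['eef_pos']).round(1))
    tx=r.as_matrix()
    print('tool y vs rack x (deg about tool z):',np.degrees(np.arctan2(-(X@tx[:,0]),X@tx[:,1])).round(2), 'pose',s['eef_pos'].round(1),s['tool_rot'].round(3),s['force'].round(1),'q',s['qpos'].round(2),'t',s['clock'])
E
python3 - <<'E'
from h import *
import pickle
d=pickle.load(open('top0.pkl','rb'))
for n,u,v,z in [('trayUR',394.3,190.5,46),('trayLR',381.8,257.5,46),('punch',447,259,65),('stapler',470,180,55),('mug',216,230,85),('yelU',333.5,185.5,100),('tape',316,149,48),('stamp',290,255,78)]:
    p=pt(d,u,v,z); print(n,p.round(1),inrk(p))
plan([[450,500,231],[530,200,231],[520,0,231],rk(-340,0,180),rk(-340,0,20)])
E
```

```text
trayUR [ 563.4 -227.    46. ] [-252.6  -98.    46. ]
trayLR [ 378.  -189.5   46. ] [-258.7   91.    46. ]
punch [ 374.4 -360.6   65. ] [-426.1   55.1   65. ]
stapler [ 593.1 -435.7   55. ] [-448.8 -174.9   55. ]
mug [444.1 254.6  85. ] [188.5 128.8  85. ]
yelU [564.5 -56.5 100. ] [-86.5 -59.8 100. ]
tape [680.4  -8.4  48. ] [ -12.9 -161.6   48. ]
stamp [380.3  57.2  78. ] [-18.2 145.5  78. ]
[450 500 231] -> [-255.8  -27.3   -0.5]
[530 200 231] -> [-432.  -282.9   -0. ]
[520   0 231] -> [-4.898e+02 -4.746e+02  3.000e-01]
[ 447.9 -289.4  180. ] -> [-519.2 -771.4   51.8]
[ 447.9 -289.4   20. ] -> [-519.2 -771.1  211.8]
tool y vs rack x (deg about tool z): -6.34 pose [218.3 611.7 230.5] [-3.14   0.     2.799] [-0.1  0.9  0.3] q [-1.29  0.63  0.04  1.52 -0.03  1.   -0.02] t 0.1
```

```bash
python3 - <<'E'
from h import *
a=np.array([218,612,231.]);b=np.array([390,350,231.]);c=np.array([470,170,231.])
L=np.vstack([np.linspace(a,b,7)[1:],np.linspace(b,c,5)[1:]])
plan(L)
E
```

```text
[246.7 568.3 231. ] -> [-41.3 -31.3  -0.5]
[275.3 524.7 231. ] -> [-83.  -62.7  -0.4]
[304. 481. 231.] -> [-124.7  -94.2   -0.3]
[332.7 437.3 231. ] -> [-166.3 -125.7   -0.3]
[361.3 393.7 231. ] -> [-2.080e+02 -1.572e+02 -2.000e-01]
[390. 350. 231.] -> [-2.497e+02 -1.887e+02 -2.000e-01]
[410. 305. 231.] -> [-2.837e+02 -2.244e+02 -1.000e-01]
[430. 260. 231.] -> [-3.176e+02 -2.600e+02 -1.000e-01]
[450. 215. 231.] -> [-351.6 -295.7    0. ]
[470. 170. 231.] -> [-3.855e+02 -3.313e+02  1.000e-01]
tool y vs rack x (deg about tool z): -6.34 pose [218.3 611.7 230.5] [-3.14   0.     2.799] [-0.1  0.9  0.3] q [-1.29  0.63  0.04  1.52 -0.03  1.   -0.02] t 0.1
```

```bash
python3 -m jog '-40 -30 0 0 0 -1 -1; -83 -63 0 0 0 -2 -1; -125 -94 0 0 0 -3 -1; -166 -126 0 0 0 -4 -1; -208 -157 0 0 0 -5 -1; -250 -189 0 0 0 -6 -1; -284 -224 0 0 0 -7 -1; -318 -260 0 0 0 -7 -1'
python3 - <<'E'
from h import *
a=ctrl.read_state()['eef_pos'];b=np.array([470,170,231.]);c=np.array([490,-20,231.]);e=rk(-305,0,200)
L=np.vstack([np.linspace(a,b,3)[1:],np.linspace(b,c,5)[1:],np.linspace(c,e,6)[1:]])
plan(L)
E
```

```text
clock: 1.1
eef_pos: [431.1, 258.8, 231.1]
tool_rot: [-3.141, -0.0, 2.921]
force: [0.4, 0.2, -0.6]
width: 0.1
[450.5 214.4 231. ] -> [-28.7 -39.1   0. ]
[470. 170. 231.] -> [-57.4 -78.2   0.1]
[475.  122.5 231. ] -> [-7.270e+01 -1.234e+02  1.000e-01]
[480.  75. 231.] -> [-8.800e+01 -1.687e+02  1.000e-01]
[485.   27.5 231. ] -> [-1.033e+02 -2.139e+02  1.000e-01]
[490. -20. 231.] -> [-1.185e+02 -2.592e+02  1.000e-01]
[483.2 -67.1 224.8] -> [-122.2 -306.6    6.3]
[ 476.4 -114.1  218.6] -> [-125.8 -354.    12.5]
[ 469.6 -161.2  212.4] -> [-129.5 -401.4   18.7]
[ 462.8 -208.3  206.2] -> [-133.1 -448.9   24.9]
[ 456.  -255.4  200. ] -> [-136.8 -496.3   31.2]
tool y vs rack x (deg about tool z): 0.66 pose [431.1 258.8 231.1] [-3.141 -0.     2.921] [ 0.4  0.2 -0.6] q [-0.61  0.42  0.02  1.92 -0.01  0.8   0.76] t 1.1
```

```bash
python3 -m jog '-29 -39 0 0 0 0 -1; -57 -78 0 0 0 0 -1; -80 -136 0 0 0 0 -1; -103 -194 0 0 0 0 -1; -118 -252 0 0 0 0 -1; -122 -310 0 0 0 0 -1; -127 -370 5 0 0 0 -1; -131 -430 15 0 0 0 -1'
python3 - <<'E'
from h import *
plan([rk(-305,0,200),rk(-305,0,20)])
d=grab('top','top1')
E
```

```text
clock: 2.1
eef_pos: [464.1, -189.7, 216.3]
tool_rot: [3.142, 0.001, 2.921]
force: [2.3, 0.6, -0.3]
width: -0.2
[ 456.  -255.4  200. ] -> [ -6.4 -65.9  16.3]
[ 456.  -255.4   20. ] -> [ -6.2 -65.9 196.3]
tool y vs rack x (deg about tool z): 0.67 pose [ 464.1 -189.7  216.3] [3.142e+00 1.000e-03 2.921e+00] [ 2.3  0.6 -0.3] q [ 0.28  0.44  0.07  1.94 -0.04  0.76  1.73] t 2.1
```

View pics/top1.png

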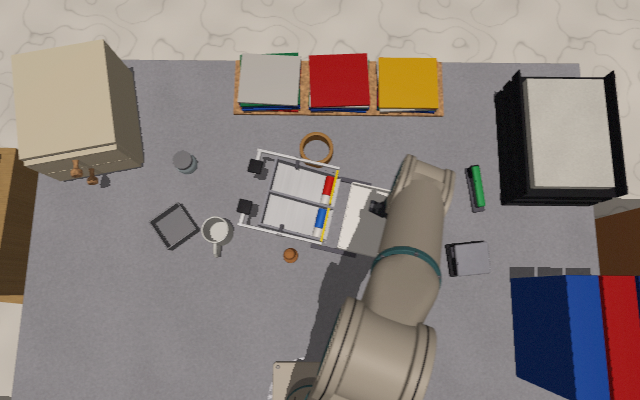

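The arm hangs over the tray at about (380,208) and the scene is undisturbed. I'll move outward first, then down in front of the tray.

```bash
python3 -m jog '-6 -50 0 0 0 0 -1; -6 -80 20 0 0 0 -1; -6 -80 70 0 0 0 -1; -6 -80 110 0 0 0 -1; -6 -80 150 0 0 0 -1; -6 -80 180 0 0 0 -1; -6 -80 193 0 0 0 -1; -6 -80 193 0 0 0 -1'
python3 - <<'E'
from h import *
plan([rk(-222,0,23)]); print(inrk(ctrl.read_state()['eef_pos']))
d=grab('side','side1');grab('wrist','wr1')
E
```

```text
clock: 3.15
eef_pos: [452.3, -266.9, 22.8]
tool_rot: [3.141, -0.001, 2.921]
force: [-0.2, -0.4, -1.1]
width: 0.0
[ 475.  -174.6   23. ] -> [-2.  95.  -0.1]
tool y vs rack x (deg about tool z): 0.66 pose [ 452.3 -266.9   22.8] [ 3.141e+00 -1.000e-03  2.921e+00] [-0.2 -0.4 -1.1] q [ 0.46  0.79  0.04  2.01 -0.07  0.35  1.9 ] t 3.15
[-316.9    0.9   22.8]
```

View pics/wr1.png

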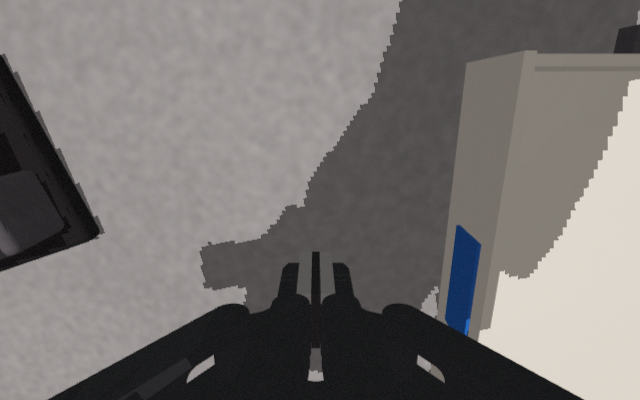

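```bash
python3 - <<'E'
from h import *
s=ctrl.read_state(); d=grab('wrist','wr2'); E=d['hand_eye']; im=d['image']
h=cv2.cvtColor(im,cv2.COLOR_RGB2HSV); m=(h[...,1]>150)&(abs(h[...,0].astype(int)-112)<12)&(d['z_map']>0)
v,u=np.nonzero(m); z=d['z_map'][v,u]
P=np.c_[(u-d['cx'])/d['f']*z,(v-d['cy'])/d['f']*z,z]@E[:3,:3].T+E[:3,3]
W=R.from_euler('xyz',s['tool_rot']).apply(P)+s['eef_pos']
print(len(u),P.min(0),P.max(0),np.median(P,0)); print([inrk(w) for w in (W.min(0),W.max(0),np.median(W,0))])
Q=np.array([inrk(w) for w in W]);print(Q.min(0),Q.max(0))
A=np.polyfit(P[:,0],P[:,1],1);print('face angle in tool deg',np.degrees(np.arctan(A[0])))
E
```

```text
2414 [ -31.8327285  -124.02491131  -60.45832913] [62.57058439 66.49139823 19.00976181] [-2.98172416 65.06788774 -4.48171299]
[array([-442. ,   60.9,    5.1]), array([-239.9,  -28.6,   84.6]), array([-252.2,   -2.5,   28.6])]
[-442.   -31.3    5.1] [-250.6   60.9   84.6]
face angle in tool deg -1.6272732178347495
```

```bash
python3 -m jog '-6 15 0 0 0 0 -1; -6 30 0 0 0 0 -1; -6 40 0 0 0 0 -1; -6 48 0 0 0 0 -1; -6 56 0 0 0 0 -1; -6 64 0 0 0 0 -1; -6 72 0 0 0 0 -1; -6 80 0 0 0 0 -1'
python3 -m jog '0 4 0 0 0 0 -1; 0 8 0 0 0 0 -1; 0 11 0 0 0 0 -1; 0 13 0 0 0 0 -1'
python3 -c "
from h import *
print(inrk(ctrl.read_state()['eef_pos']))"
```

```text
clock: 4.3
eef_pos: [475.9, -190.2, 23.3]
tool_rot: [-3.141, -0.0, 2.921]
force: [-1.2, -1.9, 2.0]
width: -0.3
clock: 4.8
eef_pos: [478.8, -177.7, 23.3]
tool_rot: [-3.142, -0.0, 2.921]
force: [-1.4, -1.7, 0.8]
width: -0.1
[-224.    -4.3   23.3]
```

Friction-level force so far (about 2 N). I'll continue in small steps until the stop.

```bash
for i in 1; do python3 -m jog '0 1.5 0 0 0 0 -1; 0 3 0 0 0 0 -1; 0 3 0 0 0 0 -1'; python3 -m jog '0 1 0 0 0 0 -1; 0 2 0 0 0 0 -1; 0 2 0 0 0 0 -1'; done
```

```text
clock: 5.18
eef_pos: [479.5, -174.6, 23.3]
tool_rot: [3.141, -0.0, 2.921]
force: [-0.8, -0.6, 1.0]
width: -0.2
clock: 5.55
eef_pos: [479.9, -172.7, 23.3]
tool_rot: [3.141, -0.0, 2.921]
force: [-1.1, -1.1, -0.2]
width: 0.0
```

```bash
python3 -m jog '0 1 0 0 0 0 -1; 0 2 0 0 0 0 -1; 0 2 0 0 0 0 -1'; python3 -c "
from h import *
print(inrk(ctrl.read_state()['eef_pos']))"
```

```text
clock: 5.92
eef_pos: [480.1, -171.6, 23.3]
tool_rot: [-3.141, -0.0, 2.92]
force: [-2.4, -4.6, 0.4]
width: -0.1
[-217.8   -4.3   23.3]
```

```bash
python3 -m jog '0 1 0 0 0 0 -1; 0 1.5 0 0 0 0 -1; 0 1.5 0 0 0 0 -1';python3 -m jog '0 1 0 0 0 0 -1; 0 1.5 0 0 0 0 -1; 0 1.5 0 0 0 0 -1'; python3 -c "
from h import *
print(inrk(ctrl.read_state()['eef_pos']))"
```

```text
clock: 6.3
eef_pos: [480.2, -171.5, 23.3]
tool_rot: [-3.139, 0.0, 2.919]
force: [-3.5, -7.8, 0.1]
width: -0.3
clock: 6.68
eef_pos: [480.2, -171.4, 23.3]
tool_rot: [-3.138, 0.0, 2.918]
force: [-3.9, -8.8, -0.6]
width: 0.1
[-217.6   -4.2   23.3]
```

Force rises without motion, so the tray is at its stop. Now back off and lift.

```bash
python3 -m jog '0 -15 0 0 0 0 -1; 0 -40 0 0 0 0 -1; 0 -70 0 0 0 0 -1; 0 -70 -50 0 0 0 -1; 0 -70 -100 0 0 0 -1; 0 -70 -150 0 0 0 -1; 0 -70 -200 0 0 0 -1; 0 -70 -207 0 0 0 -1'
python3 - <<'E'
from h import *
d=grab('top','top2')
c=cv2.resize(d['image'][130:280,225:405],None,fx=4,fy=4,interpolation=cv2.INTER_CUBIC)
cv2.imwrite('pics/top2c.png',c[:,:,::-1])
a=ctrl.read_state()['eef_pos'];b=np.array([500,-60,231.]);c=np.array([560,40,231.]);e=np.array([606.5,150,231.])
L=np.vstack([np.linspace(a,b,5)[1:],np.linspace(b,c,3)[1:],np.linspace(c,e,3)[1:]])
plan(L)
E
```

```text
clock: 7.68
eef_pos: [468.2, -236.6, 233.9]
tool_rot: [-3.141, 0.008, 2.922]
force: [0.8, -0.4, -0.9]
width: 0.3
[ 475.5 -192.2  232.4] -> [ 1.6 44.8  0.5]
[ 483.7 -148.1  231.9] -> [ 3.3 89.5  0.9]
[ 491.8 -104.1  231.5] -> [  4.9 134.3   1.4]
[500. -60. 231.] -> [  6.5 179.1   1.8]
[530. -10. 231.] -> [-11.9 234.4   1.9]
[560.  40. 231.] -> [-30.3 289.8   2. ]
[583.2  95.  231. ] -> [-41.  348.5   2.1]
[606.5 150.  231. ] -> [-51.7 407.2   2.1]
tool y vs rack x (deg about tool z): 0.73 pose [ 467.4 -236.2  232.8] [3.141 0.005 2.922] [-0.6 -0.8 -0.8] q [ 0.35  0.44  0.1   1.87 -0.06  0.82  1.83] t 7.725
```

View pics/top2c.png

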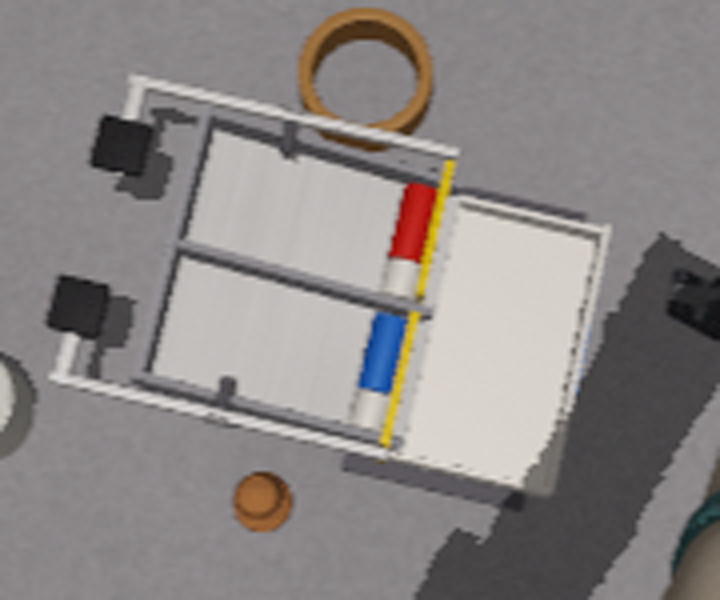

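The tray is home: its outer edge is at crop x≈600 and its inner edge sits under the gates. Red is in the far (right) lane, whose pad is at crop (122,145). Moving above that pad.

```bash
python3 -m jog '2 50 0 0 0 0 -1; 3 105 0 0 0 0 -1; 4 160 0 0 0 0 -1; -5 215 0 0 0 0 -1; -20 270 0 0 0 0 -1; -35 320 0 0 0 0 -1; -45 370 0 0 0 0 -1; -52 407 0 0 0 0 -1'
python3 - <<'E'
from h import *
d=grab('wrist','wr3')
plan([[607,150.5,150]])
E
```

```text
clock: 8.72
eef_pos: [604.9, 152.6, 228.1]
tool_rot: [3.142, -0.003, 2.924]
force: [0.9, 0.2, 0.3]
width: 0.2
[607.  150.5 150. ] -> [-2.7 -8.6 77.9]
tool y vs rack x (deg about tool z): 1.13 pose [606.2 159.  227.9] [ 3.136e+00 -2.000e-03  2.929e+00] [2.4 5.2 0.9] q [-0.34  0.6   0.07  1.59 -0.05  0.95  1.11] t 8.775
```

View pics/wr3.png

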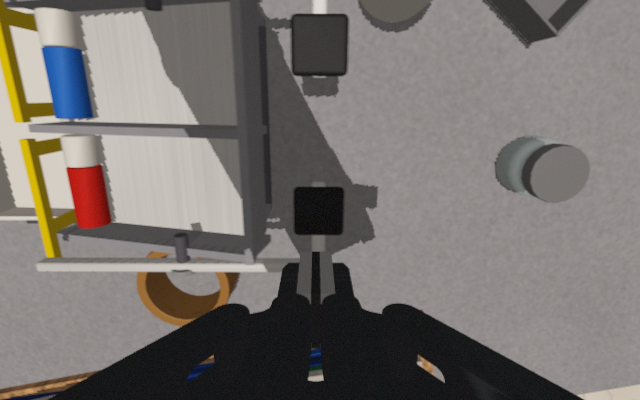

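```bash
python3 -m jog '0 0 0 0 0 0 -1'; python3 - <<'E'
from h import *
s=ctrl.read_state(); d=grab('wrist','wr4'); E=d['hand_eye']; im=d['image']
m=(im.max(2)<50).astype(np.uint8); m[255:]=0
n,l,st,ce=cv2.connectedComponentsWithStats(m)
for i in range(1,n):
    if st[i,4]>400:
        u,v=ce[i]; z=np.median(d['z_map'][l==i]); zt=(d['z_map'][int(v),int(u)])
        p=E[:3,:3]@np.array([(u-d['cx'])/d['f']*zt,(v-d['cy'])/d['f']*zt,zt])+E[:3,3]
        w=R.from_euler('xyz',s['tool_rot']).apply(p)+s['eef_pos']
        print(ce[i].round(),st[i],zt,p.round(1),w.round(1),inrk(w))
plan([[607,150.5,140]])
E
```

```text
clock: 8.9
eef_pos: [604.4, 151.2, 228.0]
tool_rot: [-3.141, -0.004, 2.924]
force: [-0.7, -1.7, 0.1]
width: -0.0
[320.  48.] [292  14  58  62 621] 220.08508 [101.9   3.7  95.8] [505.3 176.8 132.5] [127.   51.4 132.5]
[266. 112.] [ 260   27   13  178 1030] 353.7735 [ 56.9 -48.4 222. ] [537.6 116.3   6.3] [75.5  6.1  6.3]
[319. 211.] [ 295  187   50   48 2364] 250.62498 [-4.2  3.8 95. ] [609. 154. 133.] [128.6 -54.7 133. ]
[607.  150.5 140. ] -> [-2.5  1.9 88.4]
tool y vs rack x (deg about tool z): 0.71 pose [604.4 149.3 228.4] [-3.140e+00 -3.000e-03  2.922e+00] [ 0.4 -0.6 -0. ] q [-0.33  0.59  0.07  1.6  -0.05  0.95  1.11] t 8.95
```

```bash
python3 -m jog '-3.5 3 40 0 0 0 -1; -3.5 3 75 0 0 0 -1; -3.5 3 88 0 0 0 -1; -3.5 3 96 0 0 0 -1; -3.5 3 105 0 0 0 -1; -3.5 3 114 0 0 0 -1; -3.5 3 123 0 0 0 -1; -3.5 3 123 0 0 0 -1'
python3 -m jog '0 0 0 0 0 0 -1; 0 0 0 0 0 0 -1;0 0 0 0 0 0 -1;0 0 0 0 0 0 -1;0 0 0 0 0 0 -1;0 0 0 0 0 0 -1;0 0 0 0 0 0 -1;0 0 0 0 0 0 -1'
python3 - <<'E'
from h import *
d=grab('top','top3')
c=cv2.resize(d['image'][130:280,225:405],None,fx=4,fy=4,interpolation=cv2.INTER_CUBIC)
cv2.imwrite('pics/top3c.png',c[:,:,::-1])
grab('wrist','wr5'); grab('side','side3')
E
```

```text
clock: 9.95
eef_pos: [610.1, 151.1, 107.4]
tool_rot: [-3.141, 0.001, 2.921]
force: [-1.1, -2.3, 5.9]
width: -0.2
clock: 10.95
eef_pos: [610.2, 151.1, 108.1]
tool_rot: [-3.141, 0.001, 2.921]
force: [-1.0, -1.9, 5.5]
width: 0.1
```

View pics/top3c.png

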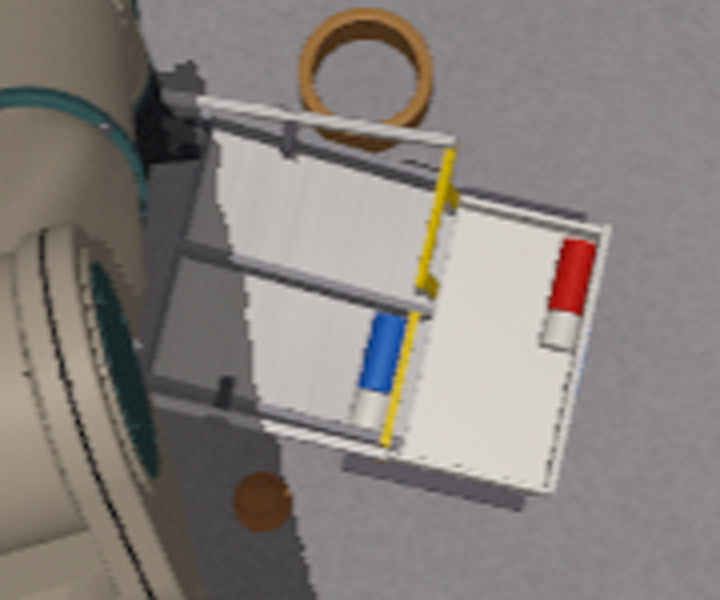

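View pics/wr5.png

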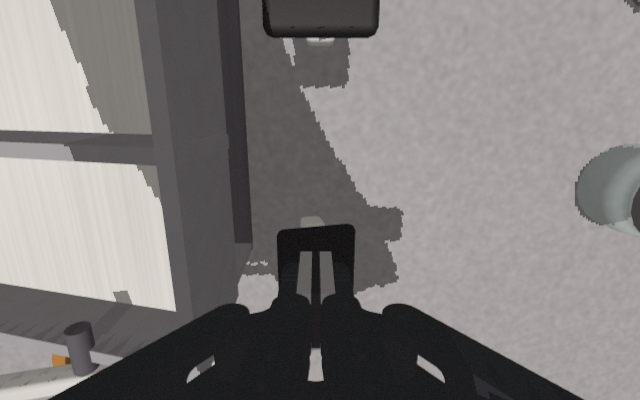

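The red stick is in the tray against the outer wall at crop (570,290), and blue is still at its gate at (382,365). Releasing the pad slowly, then lifting clear.

```bash
python3 -m jog '0 0 -6 0 0 0 -1; 0 0 -13 0 0 0 -1; 0 0 -20 0 0 0 -1; 0 0 -28 0 0 0 -1; 0 0 -45 0 0 0 -1; 0 0 -80 0 0 0 -1; 0 0 -120 0 0 0 -1; 0 0 -150 0 0 0 -1'
python3 -m jog '0 60 0 0 0 0 -1; 0 80 0 0 0 0 -1; 0 80 0 0 0 0 -1; 0 80 0 0 0 0 -1'
python3 - <<'E'
from h import *
d=grab('top','top4')
c=cv2.resize(d['image'][130:280,225:405],None,fx=4,fy=4,interpolation=cv2.INTER_CUBIC)
cv2.imwrite('pics/top4c.png',c[:,:,::-1])
grab('wrist','wr6')
E
```

```text
clock: 12.1
eef_pos: [609.5, 152.1, 259.7]
tool_rot: [3.141, 0.001, 2.921]
force: [0.5, 0.7, 0.3]
width: -0.2
clock: 12.6
eef_pos: [626.9, 227.4, 257.1]
tool_rot: [-3.139, -0.0, 2.919]
force: [0.2, -0.3, -0.3]
width: -0.2
```

View pics/top4c.png

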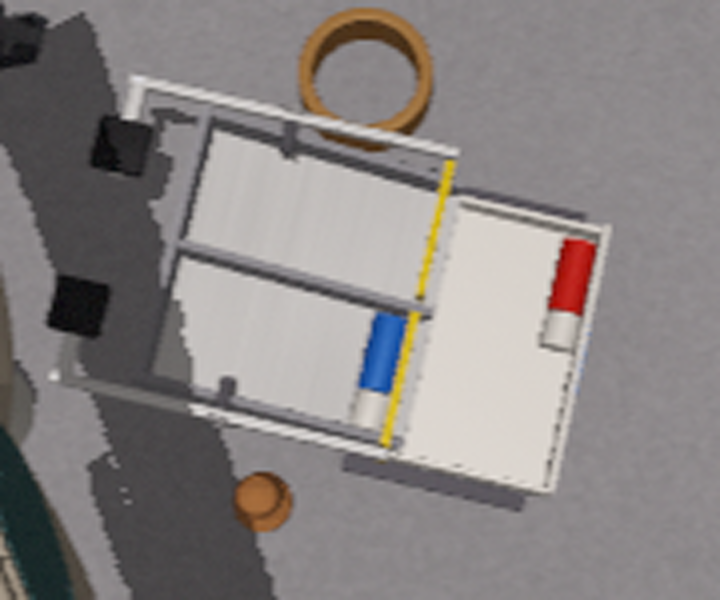

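View pics/top4.png

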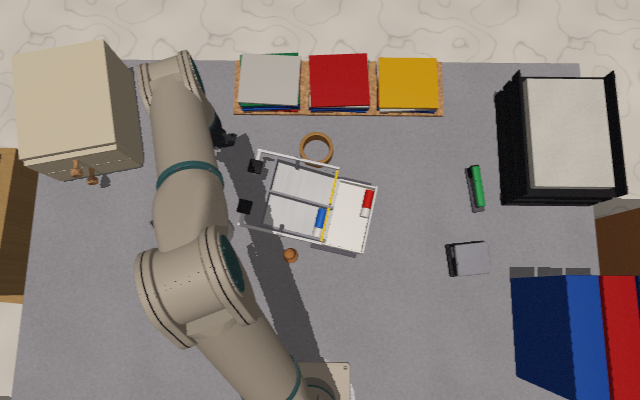

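View pics/wr6.png

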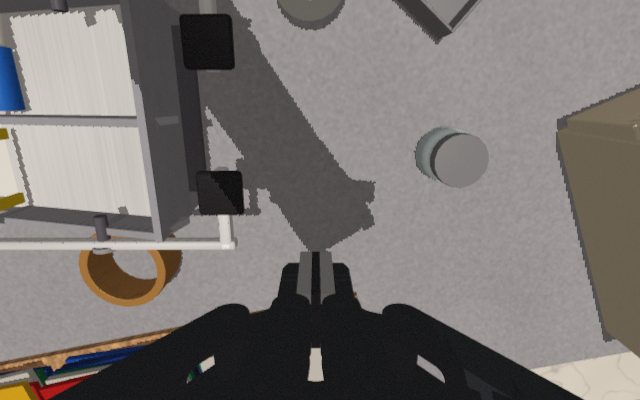

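```bash
python3 -c "
from cell import ctrl
s=ctrl.read_state();print(s['clock'],s['force'],s['qd'].round(3));print(ctrl.finish_job())"
```

```text
12.7 [ 1.09931184  0.04953214 -0.31430438] [ 0.001 -0.001 -0.006 -0.005 -0.004 -0.002 -0.001]
the job is handed in; nothing more can be done
None
```

I pushed the tray home, released the red stick into it, and let the gate close again. The job was handed in at about 12.7 s of the 48 s limit.

- **Tray:** I pushed it in about 45 mm at its blue patch with the closed fingers. At the end the force rose to about 9 N with no further movement, so it was against its stop.
- **Red stick:** It was in the right lane. I pressed that pad down about 24 mm and held it for about 1 s (about 6 N on the wrist), and the stick rolled out. I then raised the pad slowly and moved the arm clear.
- **Last checks:** The final top view shows red in the tray and blue still at its gate. Both pads are back up and both gates shut. The tape, stamp, stapler and punch had not moved.
- **Not fully checked:** In the final top view the arm hid the mug, jar and note box. The wrist camera showed all or part of each standing in place, and the arm never came near them.

None of the final checks failed. My early estimates of the rack's heading differed by 1 to 2 degrees, but this did not affect the push or the press.

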